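Tip the fallen badge basket back on to its base and push it into its bay

TASK

The empty plastic basket is lying on its long side with its open top towards the robot. Push against its upper edge so that it tips away from the robot and back on to its base, then push it along the bench fully home into the bay under the badge chute, between the two side cheeks and with its back flat against the stop bar. Only push it with the fingers, never pick it up or carry it, leave the other things on the bench where they are, and finish with the hand clear of everything.

Things in the scene. Friction and masses are not known exactly. Their poses are not given: they have to be found in the camera images.
- basket: Empty open plastic basket, outside 110 (its x) x 150 (y) x 65 mm high (z), walls and floor 5 mm, about 0.2 kg. Origin: centre of the outside of its floor; z points out of the open top. At the start it lies on a long side: z level, roughly towards the robot, x up, 110 mm tall, origin 55 mm up. Pushed at the top it turns about its floor's lower edge and falls on to its floor after 25 degrees.
- basket_rim (a point): Middle of the outer edge of the rim of the basket's long +x wall: the upper edge to push at the start, then 110 mm above the bench and 65 mm nearer the robot than the floor; it rises to about 128 mm as the basket tips. Fallen on to its floor, the basket covers the 110 mm of bench beyond the edge it turned about, and then slides under a push of 1 to 3 N.
- bay: Grey parking bay fixed to the bench. Origin: on the bench, middle of the stop bar's front face; x points away from the robot, square to the stop (the way the basket goes in), y along the stop. Stop 238 mm long, 50 mm high. Cheeks at its ends, 40 mm high, 12 mm thick, reach 30 mm towards the robot, 214 mm free between them. The chute's lip is 93 mm up, level with the stop face, no overhang.
- full_basket: A second plastic basket of the same make (110 x 150 x 65 mm), already standing on its base and filled with finished badges. Bystander. Origin: centre of its underside
- die_wide: Steel die, a stepped cylinder 72 mm across, 34 mm high. Bystander. Origin: centre of its underside
- die_tall: Steel die, a stepped cylinder 54 mm across, 50 mm high. Bystander. Origin: centre of its underside
- loose_badge: Single round metal badge lying flat, 58 mm across, 7 mm high. Bystander. Origin: centre of its underside
- tape: Cardboard-brown ring (roll of tape) lying flat, 76 mm across, 24 mm high. Bystander. Origin: centre of its underside
- jar: Small clear jar with a lid, 52 mm across, 70 mm high. Bystander. Origin: centre of its underside
- screwdriver: Ordinary screwdriver lying on the bench, under 35 mm high, well to the right of the basket and nearer the robot. Bystander
Mind the look-alikes: they are no part of the job. What is shaped like the basket but brown or purple is not meant.

How it is judged:
On the way:
1. the basket stands on its base again (angle between basket's own z axis and vertical below 0.08 rad and height (world z) of basket below 0.01 m and linear speed of basket below 0.03 m/s and angular speed of basket below 0.3 rad/s), for 0.2 s.
At the end, for the whole second after the job is handed in: The basket stands at rest on its base, open top up (within 0.08 rad, underside within 10 mm of the bench), between the cheeks (middle within 36 mm of the bay's middle), with its origin no more than 64 mm from the stop face (55 mm is touching) and square to the stop within 0.08 rad (all of step 1 and x of basket in the frame of bay between -0.064 and -0.048 m and y of basket in the frame of bay between -0.036 and 0.036 m and angle between the x axis of basket and the x axis of bay, either way round below 0.08 rad).
It fails at once if the basket is lifted off the bench (height (world z) of basket above 0.09 m or (angle between basket's own z axis and vertical below 0.3 rad and height (world z) of basket above 0.035 m)).
It fails at once if another thing on the bench is moved by more than 25 mm (distance of any of full_basket, die_wide, die_tall, loose_badge, tape, jar, screwdriver from where it was at the start of the episode above 0.025 m).
It also fails if it takes over 45 s, if anything falls off the work surface, if the arm or the gripper's body presses on something with over 40 N, if the wrist force passes 120 N, or if a joint passes its speed limit or range.

ROBOT

A 6-joint arm with a two-finger parallel gripper is mounted at the origin on the work surface. World frame = base frame: x ahead of the robot, y to its left, z up, the work surface at z = 0. Lengths are in m, angles in rad, forces in N, time in s.
With the tool pointing down it reaches from about 0.375 to 0.9 m from the base axis. Payload 3.1 kg.
Tool frame: the origin (TCP) lies at the very end of the fingers, on their centre line; the grasp point (between the pads) lies 19 mm behind it; z points along the fingers, y is the direction in which the jaws open and shut (so a half turn about z gives the same grasp; the last joint's range is limited). The gripper opens to 85 mm and grips with 20 to 120 N. Pads are 22 mm wide; open, the fingers measure 114 mm over their backs; the gripper's body (76 mm by 85 mm) begins 54 mm behind the grasp point. The pads swing forward as they close: fully open they stand 13 mm farther back than shut.
Start: joints at [1.016, 0.527, 1.433, -0, 1.181, -0.178], TCP at [0.23, 0.581, 0.196] pointing down, gripper open.
Joint ranges: [-3.08, 3.08], [-0.75, 2.2], [0.22, 2.44], [-1.43, 4.57], [0, 2.65], [-2.85, 2.85]. Speed limits (rad/s): [2.79, 2.79, 3.14, 3.14, 3.14, 3.14].

INTERFACE

Orientations are given as a unit quaternion [x, y, z, w].
In Python, from station import manip gives the robot as it stands. The module is installed in compiled form; this text tells all that it offers.
- The arm moves only by the tool send_rows, never from a script. Its argument "commands" is a list of rows, each an object with "delta_pos": the shift along the world's x, y, z in cm, a list of three; "yaw": the turn about the world's z in rad. A call has 1 to 10 rows; each row shifts and turns the pose as measured when the row begins; what a row does not reach is not made up. A row lasts 1/8 s, in which the tool goes at most 62.5 mm and 10.7 degrees, less where a joint would pass 70% of its speed; a pose out of reach is approached as far as the arm can. A call is refused whole if a number of a shift passes 6.25 or a number of a turn 0.188, either way. A call with a gripper value outside its range is refused whole. "grip" is the closure, from -1 (fully open) to 1 (shut), set as the call begins (left out, the last holds). The fingers move at their own pace and stop on an object; "force" is the grip in N (left out, the last holds). Time passes only in rows, so rows that do not move let the fingers close. It gives the time, the measured TCP pose, the force and the opening at its end, in the units of the state.
- manip.sense(): the state, without advancing time (a new reading comes with each control period).
- manip.snapshot(name): name is "side" or "top" or "wrist"; returns the picture (420x560x3 uint8, blue, green, red); there is no depth.
- manip.get_calibration(name): a dict with "fx", "fy", "cx", "cy" (pixels), "world_to_cam" (4x4, takes a point from world to camera coordinates); the wrist camera has in their place "mount" (4x4, takes a point from camera to tool coordinates, whose origin is the TCP and whose axes are the flange's). Camera axes: x right, y down, z forward; pixel columns grow to the right and rows downward; lengths in m; the calibration is good to about 2 mm. A picture is of the moment at which its call begins: read the wrist's pose just before it. get_calibration takes no time and is no camera call.
- manip.sign_off(): hands the job in, once; it reports no verdict.
The state is a dict: "t": time; "q": joint angles; "qd": joint speeds; "tau": joint torques, N m; "tcp_pos": TCP position; "tool_rot": TCP orientation; "force": force on the tool from outside, world axes, zero at the start; "ft_torque": the same for the moment, N m; "finger_gap": opening from 0.0 (shut) to 1.0 (fully open).
Only numpy, scipy, OpenCV 4.12 (cv2) and the standard library are available. Lean on these libraries where they do the work, as an engineer would, in place of code of your own. Each camera call takes 0.05 s, during which the arm holds its last target. There are 200 camera calls.

## Working session

There is one attempt and no reset: what is moved stays moved. The work goes in short steps, Python scripts to look and compute and a tool call to move; the robot and the scene stay as the last step left them, time stands still between calls to the robot, and variables do not carry over. Pictures are saved under pics/ and viewed, about 8 in all and at most 12, crops included, and the job is handed in when it is done.

Besides the shell and the picture viewer there is one more tool, called after "Emit:" in YAML: its name, and indented under it one key for each argument. send_rows: Moves the arm, as the interface text tells. Its arguments: {"type":"object","properties":{"commands":{"type":"array","items":{"type":"object","properties":{"delta_pos":{"type":"array","items":{"type":"number"}},"yaw":{"type":"number"}}}},"grip":{"type":"number"},"force":{"type":"number"}},"required":["commands"]}

```bash
mkdir -p pics; python3 - <<'E'
from station import manip
import cv2,numpy as np
for n in("top","side"):
    cv2.imwrite(f"pics/{n}0.png",manip.snapshot(n))
    c=manip.get_calibration(n);print(n,c["fx"],c["cx"],c["cy"]);print(np.round(c["world_to_cam"],3))
s=manip.sense();print(s["t"],s["tcp_pos"],s["tool_rot"],s["force"])
E
```

```text
top 419.2312216343744 276.48113212445384 214.7505887691313
[[ 0.007 -1.    -0.005  0.037]
 [-0.977 -0.006 -0.211  0.54 ]
 [ 0.211  0.007 -0.977  1.031]
 [ 0.     0.     0.     1.   ]]
side 413.6296593070361 279.65600672205244 213.3706381998842
[[ 0.805 -0.593 -0.    -0.4  ]
 [-0.356 -0.483 -0.8    0.288]
 [ 0.475  0.644 -0.6    0.801]
 [ 0.     0.     0.     1.   ]]
0.1 [0.22959722 0.58053603 0.19523563] [ 1.87314035e-01  9.82299593e-01 -9.16707805e-04 -3.49929912e-04] [-0.2633551   0.68893021 -0.14738596]
```

View pics/top0.png

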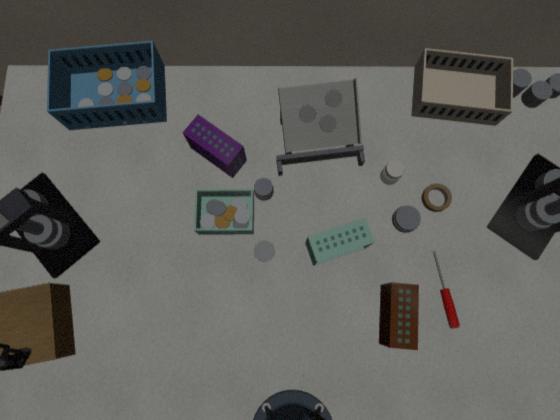

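View pics/side0.png

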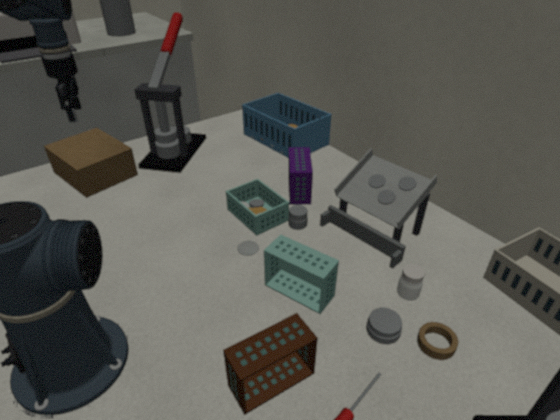

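The candidates are the mint empty basket on its side (top 340,241), the purple (215,146) and brown (400,316) look-alikes, and the mint full basket standing at (225,212). The first one fits: it is green, empty, and lies with its opening towards the robot. I'll confirm that in an enlarged crop.

```bash
python3 - <<'E'
import cv2,numpy as np
a=cv2.imread("pics/top0.png");b=cv2.imread("pics/side0.png")
c=cv2.resize(a[135:275,260:430],None,fx=4,fy=4,interpolation=cv2.INTER_CUBIC)
cv2.imwrite("pics/c1.png",cv2.convertScaleAbs(c,alpha=1.5))
c=cv2.resize(b[195:315,255:415],None,fx=5,fy=5,interpolation=cv2.INTER_CUBIC)
cv2.imwrite("pics/c2.png",cv2.convertScaleAbs(c,alpha=1.5))
E
```

```text
(no output)
```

View pics/c1.png

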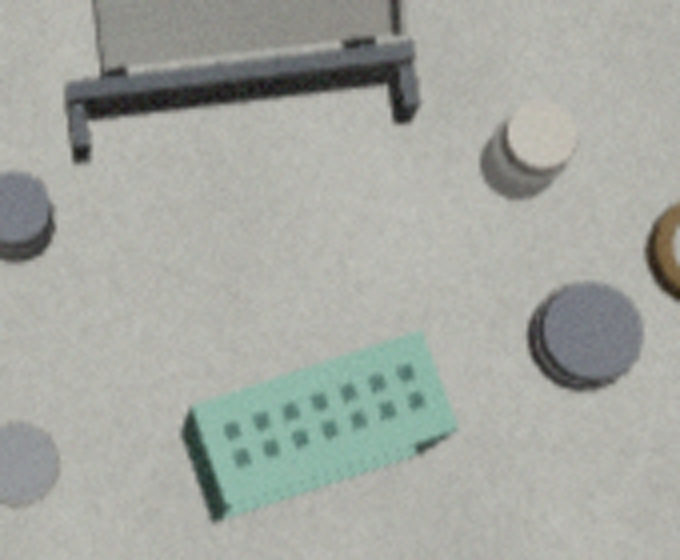

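View pics/c2.png

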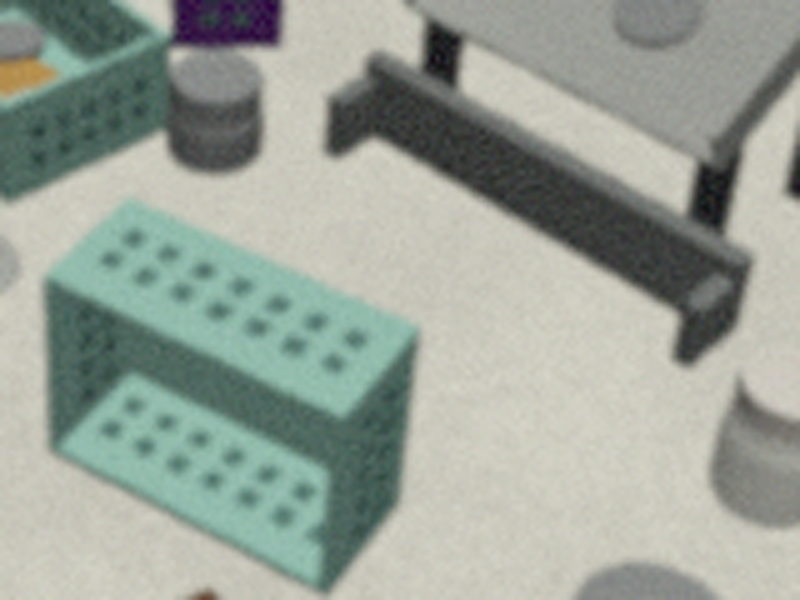

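```bash
cat > h.py <<'E'
from station import manip
import numpy as np
C={n:manip.get_calibration(n) for n in("top","side")}
def bp(n,u,v,z):
    c=C[n];T=np.array(c["world_to_cam"]);R,t=T[:3,:3],T[:3,3]
    d=R.T@[(u-c["cx"])/c["fx"],(v-c["cy"])/c["fy"],1];o=-R.T@t
    return (o+d*(z-o[2])/d[2])[:2]
def ct(x,y,z):return bp("top",260+x/4-.375,135+y/4-.375,z)
def cs(x,y,z):return bp("side",255+x/5-.4,195+y/5-.4,z)
E
python3 - <<'E'
from h import *
P=lambda n,p:print(n,np.round(p,4))
for n,x,y in(("FL",193,410),("FR",424,333),("NR",457,428),("NL",222,516)):P("top "+n,ct(x,y,.11))
for n,x,y in(("FL",128,200),("FR",418,332),("NR",345,418),("NL",47,275)):P("side "+n,cs(x,y,.11))
for n,x,y in(("botFR",398,502),("botNR",325,590),("botNL",52,448)):P("side "+n,cs(x,y,0))
P("stop top bl",ct(92,118,0));P("stop top br",ct(390,96,0))
P("stop side bl",cs(378,143,0));P("stop side br",cs(682,308,0))
P("backL top",ct(66,84,.05));P("backR top",ct(412,42,.05));
P("cheekL near top",ct(80,152,.04));P("cheekR near top",ct(403,112,.04))
P("side backL",cs(375,52,.05));P("side backR",cs(750,258,.05))
P("jar bot",ct(515,172,0));P("dieW",ct(590,335,.034));P("badge",ct(18,465,.007));P("dieT",ct(15,208,.05))
P("full NR",bp("top",253,232,.065))
s=manip.sense();P("tcp",s["tcp_pos"])
E
```

```text
top FL [ 0.4735 -0.0369]
top FR [ 0.5224 -0.1795]
top NR [ 0.4635 -0.1973]
top NL [ 0.4091 -0.0538]
side FL [ 0.4737 -0.0339]
side FR [ 0.5203 -0.1758]
side NR [ 0.4627 -0.1952]
side NL [ 0.4152 -0.0539]
side botFR [ 0.5238 -0.1724]
side botNR [ 0.464  -0.1911]
side botNL [ 0.4164 -0.052 ]
stop top bl [0.6983 0.0246]
stop top br [ 0.7157 -0.1851]
stop side bl [0.6933 0.0296]
stop side br [ 0.7263 -0.1615]
backL top [0.7051 0.0426]
backR top [ 0.7363 -0.1916]
cheekL near top [0.6604 0.0329]
cheekR near top [ 0.6899 -0.1858]
side backL [0.7005 0.0455]
side backR [ 0.7318 -0.1889]
jar bot [ 0.6604 -0.2703]
dieW [ 0.5376 -0.3051]
badge [0.4522 0.0731]
dieT [0.618  0.0758]
full NR [0.4931 0.1001]
tcp [0.2296 0.5805 0.1952]
```

Emit:
send_rows:
  commands:
    - {"delta_pos":[1.9,-5.9,0],"yaw":0.07}
    - {"delta_pos":[1.9,-5.9,0],"yaw":0.07}
    - {"delta_pos":[1.9,-5.9,0],"yaw":0.07}
    - {"delta_pos":[1.9,-5.9,0],"yaw":0.07}
    - {"delta_pos":[1.9,-5.9,0],"yaw":0.07}
    - {"delta_pos":[1.9,-5.9,0],"yaw":0.07}
    - {"delta_pos":[1.9,-5.9,0],"yaw":0.07}
    - {"delta_pos":[1.9,-5.9,0],"yaw":0.07}
    - {"delta_pos":[1.9,-5.9,0],"yaw":0.07}
    - {"delta_pos":[1.9,-5.9,0],"yaw":0.07}
  grip: -1

```text
t: 1.35
tcp_pos: [0.4185, -0.0139, 0.1933]
tool_rot: [-0.177, 0.984, -0.0, 0.002]
force: [1.8, 0.3, -0.0]
finger_gap: 1.002
```

Emit:
send_rows:
  commands:
    - {"delta_pos":[-0.4,-4.1,0],"yaw":-0.03}
    - {"delta_pos":[-0.5,-4.1,0],"yaw":0}
    - {"delta_pos":[-0.4,-4.1,0],"yaw":0}
    - {"delta_pos":[0,0,-3],"yaw":0}
    - {"delta_pos":[0,0,-3],"yaw":0}
    - {"delta_pos":[0,0,-3],"yaw":0}
    - {"delta_pos":[0,0,0],"yaw":0}

```text
t: 2.22
tcp_pos: [0.4071, -0.1481, 0.1011]
tool_rot: [-0.157, 0.988, -0.002, 0.003]
force: [-0.6, 1.0, -0.5]
finger_gap: 0.998
```

```bash
python3 - <<'E'
from h import *
import cv2
s=manip.sense();print(s["t"],s["tcp_pos"],s["tool_rot"],s["force"],s["q"])
a=manip.snapshot("side")
c=cv2.resize(a[150:330,230:450],None,fx=3,fy=3,interpolation=cv2.INTER_CUBIC)
cv2.imwrite("pics/s1.png",cv2.convertScaleAbs(c,alpha=1.5))
E
```

```text
2.225 [ 0.40713495 -0.14811813  0.10114184] [-0.15696439  0.9875965  -0.00191187  0.00341754] [-0.59318737  1.00093284 -0.46484365] [-0.60959743  0.44065665  2.00035374  0.00311798  0.69301023 -2.49801978]
```

View pics/s1.png

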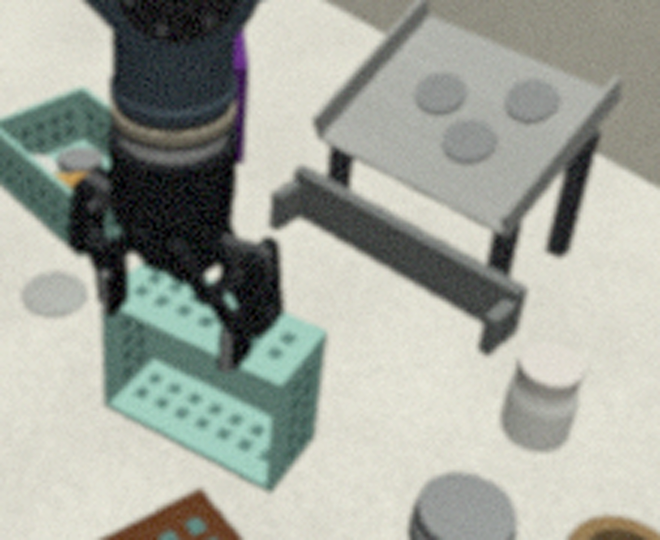

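Open fingers stand 13 mm further back, so I lower the hand until the tips reach below the rim. I also centre it, then push gently.

Emit:
send_rows:
  commands:
    - {"delta_pos":[0,1.3,-1.2],"yaw":0.01}
    - {"delta_pos":[0,0,-1.2],"yaw":0}
    - {"delta_pos":[0.95,0.32,0],"yaw":0}
    - {"delta_pos":[0.95,0.32,0],"yaw":0}
    - {"delta_pos":[0.95,0.32,0],"yaw":0}
    - {"delta_pos":[0.95,0.32,0],"yaw":0}

```text
t: 3.02
tcp_pos: [0.453, -0.125, 0.0818]
tool_rot: [-0.162, 0.987, -0.007, 0.009]
force: [-0.4, -0.1, 0.3]
finger_gap: 1.005
```

```bash
python3 - <<'E'
from h import *
import cv2
s=manip.sense();print(s["t"],s["tcp_pos"],s["tool_rot"],s["force"],s["q"])
a=manip.snapshot("side")
c=cv2.resize(a[150:330,230:450],None,fx=3,fy=3,interpolation=cv2.INTER_CUBIC)
cv2.imwrite("pics/s2.png",cv2.convertScaleAbs(c,alpha=1.5))
E
```

```text
3.025 [ 0.45299562 -0.1249825   0.08179481] [-0.16187348  0.98674917 -0.00677337  0.00878507] [-0.42272555 -0.08867027  0.31178091] [-5.07888918e-01  5.08830886e-01  1.93887388e+00  4.87504636e-04
  6.71703446e-01 -2.40426141e+00]
```

View pics/s2.png

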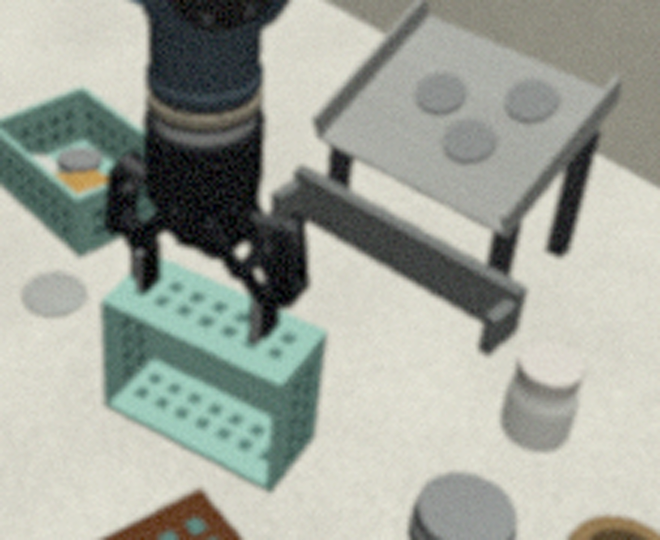

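```bash
python3 - <<'E'
from h import *
p=np.array([.453,-.125]);l=np.array([-.319,.948])
c=C["side"];T=np.array(c["world_to_cam"])
for z in(.082,.095,.11,.125):
    print(z,[np.round([(q[0]/q[2]*c["fx"]+c["cx"]-230)*3,(q[1]/q[2]*c["fy"]+c["cy"]-150)*3]) for s in(.05,-.05) for q in [(T@np.r_[p+s*l,z,1])[:3]]], [np.round(bp("side",230+u/3,150+v/3,z),3) for u,v in((145,290),(258,340))])
E
```

```text
0.082 [array([146., 333.]), array([263., 390.])] [array([ 0.465, -0.039]), array([ 0.498, -0.132])]
0.095 [array([146., 320.]), array([264., 377.])] [array([ 0.456, -0.051]), array([ 0.489, -0.142])]
0.11 [array([146., 304.]), array([266., 361.])] [array([ 0.446, -0.065]), array([ 0.478, -0.153])]
0.125 [array([146., 289.]), array([267., 345.])] [array([ 0.436, -0.078]), array([ 0.467, -0.165])]
```

```bash
python3 - <<'E'
from h import *
import cv2
def pr(n,p):
    c=C[n];q=(np.array(c["world_to_cam"])@np.r_[p,1])[:3]
    return np.round([q[0]/q[2]*c["fx"]+c["cx"],q[1]/q[2]*c["fy"]+c["cy"]],1)
for z in(.196,.209,.236):print("start side",pr("side",[.23,.581,z]),"top",pr("top",[.23,.581,z]))
l=np.array([-.319,.948]);p=np.array([.407,-.148])
for z in(.101,.114,.141):print("s1",[(pr("side",np.r_[p+s*l,z])-[230,150])*3 for s in(.05,-.05)])
for z in(.082,.095,.122):print("top now",[pr("top",np.r_[.453+s*l[0],-.125+s*l[1],z]) for s in(.05,-.05)])
b=cv2.imread("pics/side0.png")
A=cv2.convertScaleAbs(cv2.resize(b[0:140,10:130],None,fx=3.5,fy=3.5,interpolation=cv2.INTER_CUBIC),alpha=1.8)
t=manip.snapshot("top")[170:310,265:405]
B=cv2.convertScaleAbs(cv2.resize(t,(380,380),interpolation=cv2.INTER_CUBIC),alpha=2)
o=np.zeros((490,800,3),np.uint8);o[:A.shape[0],:A.shape[1]]=A;o[:380,420:]=B
cv2.imwrite("pics/m1.png",o)
E
```

```text
start side [ 81.2 131.5] top [ 20.9 342.1]
start side [ 79.9 127.3] top [ 17.2 342.6]
start side [ 77.  118.2] top [  9.1 343.8]
s1 [array([111.9, 358.5]), array([234.6, 420.6])]
s1 [array([111.6, 345. ]), array([235.5, 406.8])]
s1 [array([110.7, 315.9]), array([237. , 377.4])]
top now [array([323.6, 253.5]), array([361.3, 241.1])]
top now [array([324.2, 252.9]), array([362.3, 240.3])]
top now [array([325.3, 251.5]), array([364.5, 238.6])]
```

View pics/m1.png

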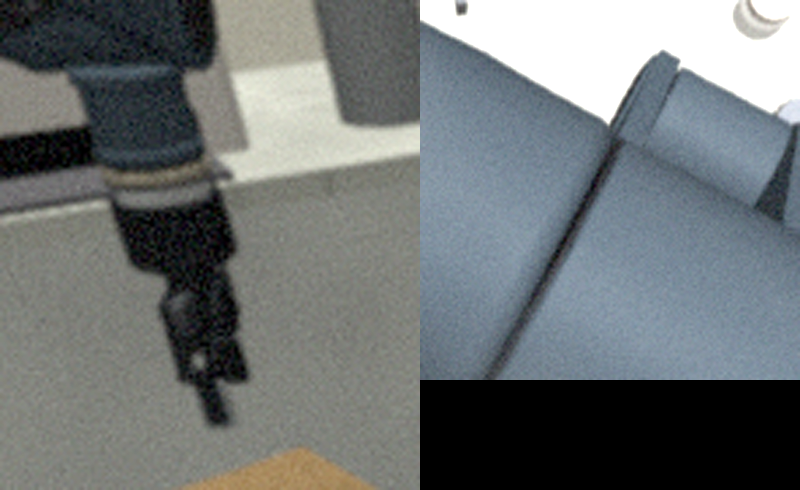

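Side and contact evidence both put the real fingertips about 40 mm above the reported TCP: they slid over the top with no force, and the tips show at (145,290) and (258,340). I'll back off, lower the hand by that amount and check.

Emit:
send_rows:
  commands:
    - {"delta_pos":[-1.8,-0.6,0.3],"yaw":0}
    - {"delta_pos":[-1.8,-0.6,0],"yaw":0}
    - {"delta_pos":[-1.3,-0.4,0],"yaw":0}
    - {"delta_pos":[0,0,-1.5],"yaw":0}
    - {"delta_pos":[0,0,-1.5],"yaw":0}
    - {"delta_pos":[0,0,-1.2],"yaw":0}
    - {"delta_pos":[0,0,0],"yaw":0}

```text
t: 4.0
tcp_pos: [0.3944, -0.1424, 0.0426]
tool_rot: [-0.16, 0.987, -0.006, 0.007]
force: [-0.0, 0.6, -0.1]
finger_gap: 1.0
```

```bash
cat > shot.py <<'E'
import sys,cv2
from h import *
s=manip.sense();print(s["t"],np.round(s["tcp_pos"],4),np.round(s["tool_rot"],3),np.round(s["force"],2),np.round(s["q"],2))
a=manip.snapshot("side")
c=cv2.resize(a[150:330,230:450],None,fx=3,fy=3,interpolation=cv2.INTER_CUBIC)
cv2.imwrite(f"pics/{sys.argv[1]}.png",cv2.convertScaleAbs(c,alpha=1.5))
E
python3 shot.py s3
```

```text
4.0 [ 0.3944 -0.1424  0.0426] [-0.16   0.987 -0.006  0.007] [-0.03  0.6  -0.12] [-0.62  0.56  2.09  0.    0.48 -2.51]
```

View pics/s3.png

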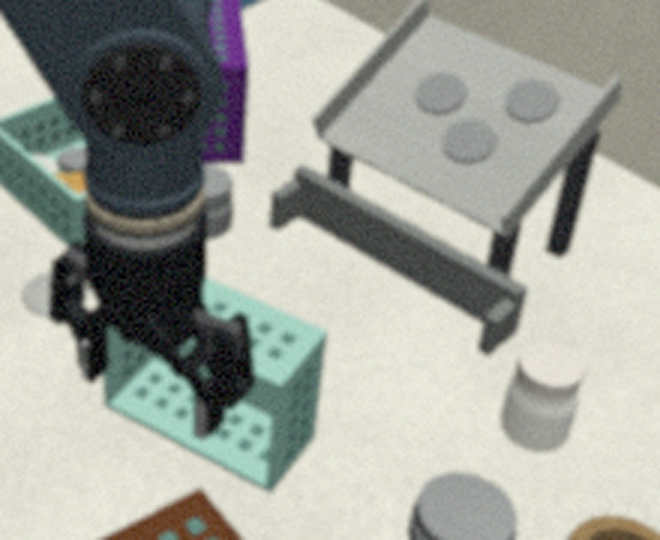

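Tips now sit at (92,375) and (207,432), about 0.09 m up and in front of the opening, below the rim. Now I push.

Emit:
send_rows:
  commands:
    - {"delta_pos":[1.3,0.4,0],"yaw":0}
    - {"delta_pos":[1.3,0.4,0],"yaw":0}
    - {"delta_pos":[0.9,0.3,0],"yaw":0}
    - {"delta_pos":[0.9,0.3,0],"yaw":0}
    - {"delta_pos":[0.9,0.3,0],"yaw":0}
    - {"delta_pos":[0.8,0.27,0],"yaw":0}

```text
t: 4.8
tcp_pos: [0.4607, -0.1218, 0.0446]
tool_rot: [-0.16, 0.987, -0.007, 0.009]
force: [0.6, 0.3, 0.3]
finger_gap: 0.998
```

```bash
python3 shot.py s4
```

```text
4.8 [ 0.4607 -0.1218  0.0446] [-0.16   0.987 -0.007  0.009] [0.6  0.34 0.34] [-0.49  0.59  1.95 -0.    0.58 -2.38]
```

View pics/s4.png

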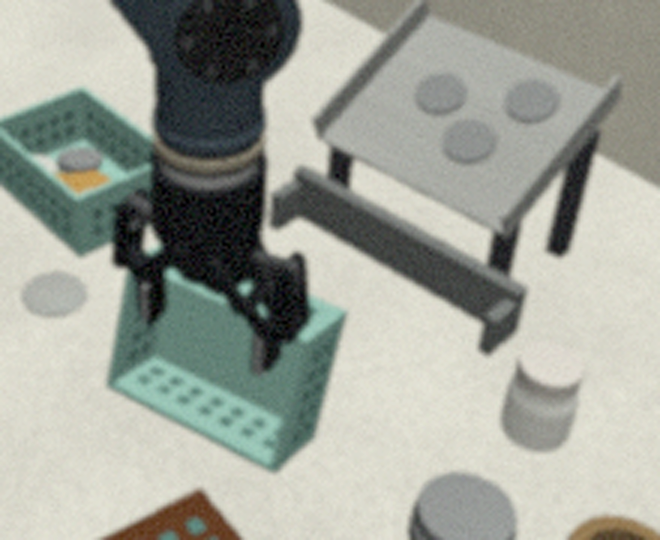

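Tipping about 15–18° with no slide. I continue, rising slightly with the rim.

Emit:
send_rows:
  commands:
    - {"delta_pos":[0.9,0.3,0.2],"yaw":0}
    - {"delta_pos":[0.9,0.3,0.2],"yaw":0}
    - {"delta_pos":[0.9,0.3,0.2],"yaw":0}
    - {"delta_pos":[0.5,0.17,0.1],"yaw":0}
    - {"delta_pos":[0,0,0],"yaw":0}
    - {"delta_pos":[0,0,0],"yaw":0}
    - {"delta_pos":[0,0,0],"yaw":0}
    - {"delta_pos":[0,0,0],"yaw":0}

```text
t: 5.85
tcp_pos: [0.4955, -0.1103, 0.052]
tool_rot: [-0.16, 0.987, -0.007, 0.009]
force: [0.4, 0.4, 0.3]
finger_gap: 0.998
```

```bash
python3 shot.py s5
```

```text
5.85 [ 0.4955 -0.1103  0.052 ] [-0.16   0.987 -0.007  0.009] [0.41 0.36 0.34] [-0.44  0.6   1.87 -0.    0.66 -2.33]
```

View pics/s5.png

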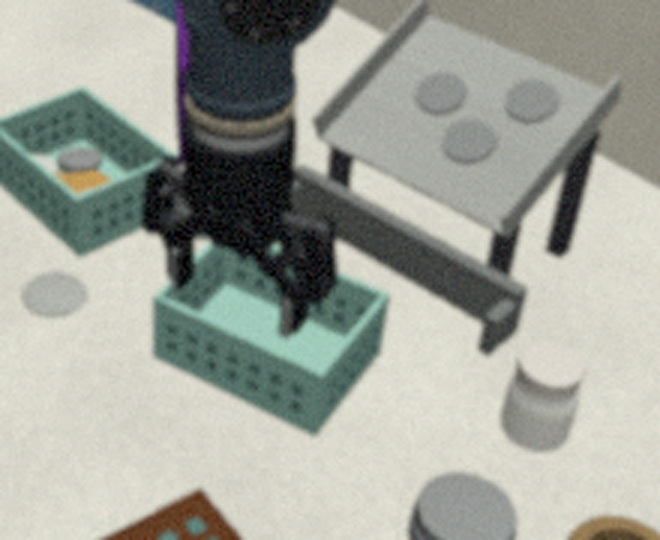

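The basket stands on its base: rim corners (155,298), (318,377), (387,295), base corners (155,357), (316,433), (382,355). Working out its pose in the bay frame next.

```bash
python3 - <<'E'
from h import *
f=lambda u,v,z:bp("side",230+(u+.5)/3-.5,150+(v+.5)/3-.5,z)
O=np.array([.708,-.0745]);a=.132;R=np.array([[np.cos(a),np.sin(a)],[-np.sin(a),np.cos(a)]])
for z,P in((.065,[(155,298),(318,377),(387,295)]),(0,[(155,357),(316,433),(382,355)])):
    q=np.array([f(u,v,z) for u,v in P]);c=(q[0]+q[2])/2;d=q[0]-q[1]
    print(np.round(q,3),c,"yaw",np.arctan2(d[1],d[0])-np.pi/2,"bay",R@(c-O))
E
```

```text
[[ 0.477 -0.034]
 [ 0.521 -0.173]
 [ 0.625 -0.139]] [ 0.55066841 -0.08660805] yaw 0.3073362855733288 bay [-0.15755653  0.0087048 ]
[[ 0.478 -0.033]
 [ 0.527 -0.171]
 [ 0.627 -0.141]] [ 0.55246831 -0.08714828] yaw 0.34575497602606964 bay [-0.15584339  0.00793237]
```

Emit:
send_rows:
  commands:
    - {"delta_pos":[0,0,1.0],"yaw":0}
    - {"delta_pos":[-2,0.3,0],"yaw":-0.05}
    - {"delta_pos":[-2,0.3,0],"yaw":-0.07}
    - {"delta_pos":[-1,0.1,0],"yaw":-0.07}
    - {"delta_pos":[0,0,-2],"yaw":0}
    - {"delta_pos":[0,0,-2],"yaw":0}
    - {"delta_pos":[0,0,-1],"yaw":0}
    - {"delta_pos":[0,0,-0.7],"yaw":0}
    - {"delta_pos":[0,0,0],"yaw":0}

```text
t: 7.02
tcp_pos: [0.4472, -0.1051, 0.0089]
tool_rot: [-0.062, 0.998, -0.011, 0.012]
force: [-0.4, -0.1, -0.3]
finger_gap: 0.993
```

Emit:
send_rows:
  commands:
    - {"delta_pos":[1.2,0.16,-0.4],"yaw":0.005}
    - {"delta_pos":[1.2,0.16,0],"yaw":0}
    - {"delta_pos":[1.0,0.13,0],"yaw":0}
    - {"delta_pos":[1.0,0.13,0],"yaw":0}
    - {"delta_pos":[1.0,0.13,0],"yaw":0}
    - {"delta_pos":[1.0,0.13,0],"yaw":0}
    - {"delta_pos":[1.0,0.13,0],"yaw":0}

```text
t: 7.9
tcp_pos: [0.5249, -0.0938, 0.0055]
tool_rot: [-0.065, 0.998, -0.01, 0.011]
force: [-1.6, -0.7, 0.9]
finger_gap: 0.998
```

```bash
python3 shot.py s6
```

```text
7.9 [ 0.5249 -0.0938  0.0055] [-0.065  0.998 -0.01   0.011] [-1.61 -0.67  0.87] [-0.38  0.7   1.82 -0.02  0.59 -2.07]
```

View pics/s6.png

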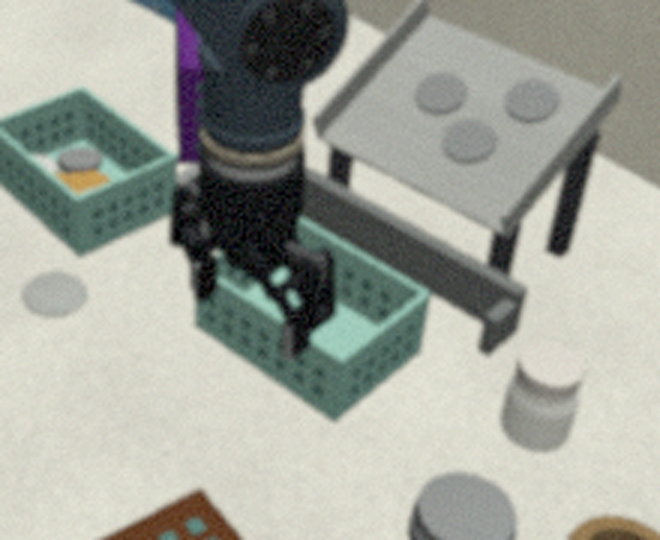

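It is squaring up against both fingers: base corners (337,420) and (420,348), rim corners (336,365) and (428,292). Quick pose check before the final push.

```bash
python3 - <<'E'
from h import *
f=lambda u,v,z:bp("side",230+(u+.5)/3-.5,150+(v+.5)/3-.5,z)
O=np.array([.708,-.0745]);a=.132;R=np.array([[np.cos(a),np.sin(a)],[-np.sin(a),np.cos(a)]])
for z,P in((.065,[(336,365),(428,292)]),(0,[(337,420),(420,348)])):
    q=[R@(f(u,v,z)-O) for u,v in P];d=q[1]-q[0]
    print(np.round(q,3),np.linalg.norm(d),np.arctan2(d[1],d[0]))
print("hand",R@(np.array([.525,-.0938])-O))
E
```

```text
[[-0.18  -0.074]
 [-0.065 -0.073]] 0.11451624173668597 0.009798598488934588
[[-0.17  -0.075]
 [-0.06  -0.072]] 0.11036606263104691 0.02730819803010183
hand [-0.18394823  0.00495381]
```

Emit:
send_rows:
  commands:
    - {"delta_pos":[1.0,0.13,0],"yaw":0.002}
    - {"delta_pos":[1.0,0.13,0],"yaw":0}
    - {"delta_pos":[1.0,0.13,0],"yaw":0}
    - {"delta_pos":[1.0,0.13,0],"yaw":0}
    - {"delta_pos":[0.8,0.1,0],"yaw":0}
    - {"delta_pos":[0.4,0.05,0],"yaw":0}

```text
t: 8.7
tcp_pos: [0.5823, -0.0871, 0.0055]
tool_rot: [-0.066, 0.998, -0.011, 0.012]
force: [-3.0, -0.3, 2.1]
finger_gap: 1.004
```

Emit:
send_rows:
  commands:
    - {"delta_pos":[0.4,0.05,0],"yaw":0}
    - {"delta_pos":[0.3,0.04,0],"yaw":0}

```text
t: 8.95
tcp_pos: [0.5887, -0.0861, 0.0055]
tool_rot: [-0.066, 0.998, -0.01, 0.011]
force: [-7.0, -2.3, 4.2]
finger_gap: 1.004
```

Emit:
send_rows:
  commands:
    - {"delta_pos":[0.3,0.04,0],"yaw":0}

```text
t: 9.07
tcp_pos: [0.5884, -0.0859, 0.0054]
tool_rot: [-0.067, 0.998, -0.01, 0.008]
force: [-10.8, -5.7, 8.4]
finger_gap: 0.997
```

TCP stalled while the force rose to about 11 N, so the basket is against the stop. Retreating straight back, then up.

Emit:
send_rows:
  commands:
    - {"delta_pos":[-0.6,-0.08,0],"yaw":0}
    - {"delta_pos":[-2,-0.26,0],"yaw":0}
    - {"delta_pos":[-3,-0.4,0],"yaw":0}
    - {"delta_pos":[-3,-0.4,0],"yaw":0}
    - {"delta_pos":[0,0,4],"yaw":0}
    - {"delta_pos":[0,0,5],"yaw":0}
    - {"delta_pos":[0,0,5],"yaw":0}
    - {"delta_pos":[-2,0,5],"yaw":0}
    - {"delta_pos":[0,0,0],"yaw":0}

```text
t: 10.2
tcp_pos: [0.4866, -0.0995, 0.202]
tool_rot: [-0.065, 0.998, -0.013, 0.017]
force: [0.0, 0.1, 0.0]
finger_gap: 1.004
```

```bash
python3 - <<'E'
from h import *
import cv2
s=manip.sense();print(s["t"],np.round(s["tcp_pos"],3),np.round(s["force"],2))
a=manip.snapshot("side");t=manip.snapshot("top")
A=cv2.resize(a[190:320,230:420],None,fx=4,fy=4,interpolation=cv2.INTER_CUBIC)[:,:760]
A=cv2.resize(a[195:305,290:400],(400,400),interpolation=cv2.INTER_CUBIC)
B=cv2.resize(t[70:290,190:410],(400,400),interpolation=cv2.INTER_CUBIC)
cv2.imwrite("pics/f.png",cv2.convertScaleAbs(np.hstack([A,B]),alpha=1.5))
E
```

```text
10.2 [ 0.487 -0.099  0.202] [0.01 0.14 0.03]
```

View pics/f.png

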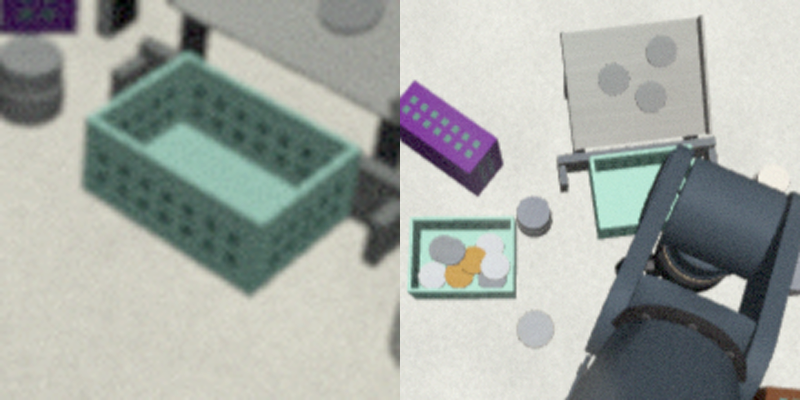

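The basket is upright with its back at the stop. Left panel rim corners are (88,123), (256,225), (358,153), (188,55), base corners (84,187) and (250,293). Numeric check:

```bash
python3 - <<'E'
from h import *
f=lambda u,v,z:bp("side",290+(u+.5)/3.636-.5,195+(v+.5)/3.636-.5,z)
O=np.array([.708,-.0745]);a=.132;R=np.array([[np.cos(a),np.sin(a)],[-np.sin(a),np.cos(a)]])
q=np.array([R@(f(u,v,.065)-O) for u,v in[(88,123),(256,225),(358,153),(188,55)]])
print(np.round(q,3),"centre",q.mean(0));b=[R@(f(u,v,0)-O) for u,v in[(84,187),(250,293)]];print(np.round(b,3))
for d in(q[0]-q[1],q[3]-q[2]):print("yaw rel",np.arctan2(d[1],d[0])-np.pi/2)
E
```

```text
[[-0.113  0.069]
 [-0.112 -0.073]
 [-0.007 -0.077]
 [-0.003  0.072]] centre [-0.05863884 -0.00242264]
[[-0.107  0.074]
 [-0.106 -0.073]]
yaw rel 0.0029101635260304626
yaw rel -0.0294288727793246
```

```bash
python3 -c "
from station import manip
manip.sign_off()"
```

```text
the job is handed in; nothing more can be done
```

I tipped the mint basket back on to its base and pushed it into the bay until it stalled against the stop bar at about 11 N. I then backed the hand off and raised it clear, and handed the job in at about 10 s of the 45 s allowed. It was only pushed with the open fingers, never gripped.

**Last checks:** the final side picture puts the basket in the bay frame as follows:

| | Measured | Needed |
|---|---|---|
| Centre to stop face (from the rim corners) | about 59 mm | no more than 64 mm |
| Centre to stop face (from the base edge) | about 52 mm | 48 mm or more |
| Sideways offset | about 2 mm | within 36 mm |
| Squareness to the stop | within 0.03 rad | within 0.08 rad |

The two distances differ by about 7 mm because of pixel-reading error. Both are consistent with touching at 55 mm. The basket is upright, and the bystanders visible in the last pictures look unmoved. I did not measure them, and the arm hid part of the top view.

**What disagreed:** in the pictures the open fingertips were 40–46 mm above the reported TCP, where 13 mm was expected. Because of this the first push passed over the basket without touching it. I lowered the hand by that amount and the second push tipped the basket.

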